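# Stand a test tile in the sprung-cover drying box

## Task

Put the L-shaped clay test tile away in the plywood drying box: with the tile in hand, push the box's sprung swing cover aside and keep it open while you lower the tile in, stand it upright on the board inside, then let go and let the cover spring shut. The clay is unfired and chips easily, so never drop it, knock it or press it hard against the box, cover or board - feel for the board, whose height you cannot know beforehand - and leave the other pots where they stand.

Things in the scene. Friction and masses are not known exactly. Their poses are not given: they have to be found in the camera images.
- tile: Pale unfired clay test tile, L-shaped, 0.1 kg, standing on the bench: upright slab 45 mm wide (y), 8 thick (x), 85 tall (z), with a flat foot 8 mm thick, 45 wide, on one side of its base. Origin: underside, below the slab's middle; +x points along the foot, toe at x = +30 mm. Brittle: over 12 N against any part of the box chips it, so does a fall of 2 mm or more (0.2 m/s).
- box: Plywood drying box fixed to the bench, 120 (x) by 134 mm (y), walls 5 mm, rim 135 mm above the bench, open at the top under its swing cover. Origin: centre of its underside; +x points from its front (nearest the robot) to its back, +y to its left side seen from the robot.
- box_mouth (a point): Centre of the box's mouth, level with the rim. Inside (110 by 124 mm) a level wooden board is the floor: its top is 18 to 46 mm above the bench, set anew each time and not measured, so it must be felt for. It sits on stiff buffers and gives 1 mm per 5 N. The standing tile's top ends 4 to 32 mm below the rim.
- lid (a joint): Swing angle of the cover, rad: 0 shut, square on the box; grows as it swings level, anticlockwise from above (right end backwards, then left), about an upright pin at x = -57.5, y = +43 mm of the box; at most 2.1. At 1.6 the mouth right of the pin is clear. A spring always pulls it shut: 0.06 N m shut, 0.14 at 1.6 rad; let go, it snaps shut.
- lid_edge (a point): Top of the right-hand end of the cover's front edge, 111 mm right of the pin. The cover is a level aluminium sheet 117 by 118 mm, 3 mm thick, on the rim. Its front edge, in line with the pin and over the front wall, is turned up to 15 mm above the rim (upright to 5 mm, then leaning back by 3 mm): push it from the front with the tile's foot 2 to 4 mm above the rim.
- vase: White bisque bud vase, 105 mm tall, 56 mm across, on the bench; origin at the centre of its underside. Not to be moved.
- jar: Amber glass jar with a lid, 75 mm tall, 56 mm across; origin at the centre of its underside. Not to be moved.
- cup: Terracotta cup without handle, 70 mm tall, 64 mm across; origin at the centre of its underside. Not to be moved.

How it is judged:
By the outcome, as a careful person would: the job done as asked, in the order asked, and still so for the second after the job is handed in, with the robot touching nothing.
It also fails if it takes over 59 s, if anything falls off the work surface, if the arm or the gripper's body presses on something with over 40 N, if the wrist force passes 120 N, or if a joint passes its speed limit or range.

## Robot

A 6-joint arm with a two-finger parallel gripper is mounted at the origin on the work surface. World frame = base frame: x ahead of the robot, y to its left, z up, the work surface at z = 0. Lengths are in mm, angles in rad, forces in N, time in s.
With the tool pointing down it reaches from about 350 to 975 mm from the base axis. Payload 7.1 kg.
Tool frame: the origin (TCP) lies midway between the tips of the shut fingers; the grasp point (between the pads) lies 19 mm behind it (ctrl.grip_depth is the distance from the TCP to the grasp point, in mm); z points along the fingers, y is the line along which they close (so a half turn about z gives the same grasp; the last joint's range is limited). The gripper opens to 88 mm and grips with 3 to 60 N. Pads are 20 mm wide; open, the fingers measure 115 mm over their backs; the gripper's body (75 mm by 178 mm) begins 61 mm behind the grasp point.
Start: joints at [1.26, 0.423, 1.63, -0, 1.089, -0.019], TCP at [179.766, 598.572, 222.675] pointing down, gripper open.
Joint ranges: [-3, 3], [-0.9, 2.11], [0.09, 2.58], [-1.31, 4.45], [0.11, 2.69], [-2.54, 2.54]. Speed limits (rad/s): [2.39, 2.39, 3.01, 3.14, 3.14, 3.14].

## Interface

Orientations are given as a rotation vector (axis times angle).
In Python, from workcell import ctrl, cams gives the robot as it stands.
- The arm moves only by the tool move_arm, never from a script. Its argument "steps" is a list of rows, each a list of 3 entries, a list of its own where there are three numbers: the shift along the tool's x, y, z in units of 25 mm (1.0 is 25 mm), then the turn about the tool's z in units of 5 degrees (1.0 is 5 degrees), then the closure, from 0 (fully open) to 1 (shut). A call has 1 to 20 rows; each row shifts and turns the commanded pose from where the row before left it, along the tool's axes as they then stand; what a row does not reach is not made up. A row lasts 1/12 s, in which the tool goes at most 41.7 mm and 7.16 degrees, less where a joint would pass 70% of its speed; a pose out of reach is approached as far as the arm can. A call is refused whole if a number of a shift passes 1 or a number of a turn 1, either way. A call with a gripper value outside its range is refused whole. The fingers move at their own pace and stop on an object; the grip force is fixed at half the most. Time passes only in rows, so rows that do not move let the fingers close. It gives the time, the measured TCP pose, the force, the opening and the grip force at its end, in the units of the state.
- ctrl.get_obs(): the state, without advancing time (a new reading comes with each control period).
- cams.get_image(name): name is "side" or "top"; returns a dict with "image" (420x560x3 uint8, red, green, blue), "camera_matrix" (3x3 intrinsics, pixels), "xyz" and "rotation" of the camera in the world. Camera axes: x right, y down, z forward; pixel columns grow to the right and rows downward; lengths in mm; the calibration is good to about 2 mm. A picture is of the moment at which its call begins. There is no depth.
- ctrl.close_job(): hands the job in; it is judged then, once.
Trained networks look in the newest picture that a camera, given by its name, has taken for a name from the list of things; names that differ only in an ending like _2 or _b are one class to them, and where a whole thing is asked for, a point or a joint stands for the part that bears it (a point fixed in the world has none). Each returns a list of dicts, best first, with "p" (0 to 1); they miss things now and then, are a little off and sometimes report something else, mostly with a low value. They report only what shows in the picture. A call takes as long as a camera call.
- cams.boxes_of(camera, thing): "rect" ([centre column, centre row, width, height] in pixels, round what is visible of it).
- cams.cut_out(camera, thing): "pixels" (420x560 bool, what is visible of it) and "rect" ([centre column, centre row, width, height] in pixels, round what is visible of it).
The state is a dict: "t": time; "qpos": joint angles; "qvel": joint speeds; "joint_torque": joint torques, N m; "ee_pos": TCP position; "orientation": TCP orientation; "ft_force": force on the tool from outside, world axes, zero at the start; "moment": the same for the moment, N m; "width": finger opening in mm; "grasp_force": force on a finger pad.
Only numpy, scipy, OpenCV 4.12 (cv2) and the standard library are available. Lean on these libraries where they do the work, as an engineer would, in place of code of your own. Each camera call takes 0.05 s, during which the arm holds its last target. There are 200 camera calls.

## Working session

There is one attempt and no reset: what is moved stays moved. The work goes in short steps, Python scripts to look and compute and a tool call to move; the robot and the scene stay as the last step left them, time stands still between calls to the robot, and variables do not carry over. Pictures are saved under pics/ and viewed, at most 10 in all, crops included, and the job is handed in when it is done.

Besides the shell and the picture viewer there is one more tool, called after ">>>" as a command line: name --argument value ..., lists and objects as JSON in quotes. move_arm: Moves the arm, as the interface text tells. Its arguments: {"type":"object","properties":{"steps":{"type":"array"}},"required":["steps"]}

```bash
ls; mkdir -p pics
cat > h.py <<'E'
import numpy as np, cv2
from workcell import ctrl, cams
def shot(n,f=None):
    d=cams.get_image(n)
    if f: cv2.imwrite('pics/'+f,d['image'][:,:,::-1])
    return d
def ray(d,u,v):
    r=np.array(d['rotation'])@np.linalg.inv(np.array(d['camera_matrix']))@np.array([u,v,1.])
    return np.array(d['xyz'],float),r
def at_z(d,u,v,z):
    o,r=ray(d,u,v); return o+r*(z-o[2])/r[2]
def proj(d,P):
    p=(np.array(P,float)-np.array(d['xyz']))@np.array(d['rotation'])
    q=p@np.array(d['camera_matrix']).T
    return q[...,:2]/q[...,2:]
E
python3 - <<'E'
from h import *
for c in('side','top'):
    d=shot(c,c+'1.png'); print(c,d['xyz'],np.round(d['rotation'],3).tolist(),np.round(d['camera_matrix'],1).tolist())
    for t in('tile','box','lid','vase','jar','cup'):
        print(t,[(np.round(b['rect'],1).tolist(),round(b['p'],2)) for b in cams.boxes_of(c,t)][:3])
o=ctrl.get_obs();print(o)
E
```

```text
pics
side [ 134.31433333 -490.66325369  765.15615681] [-2.239, 0.84, -0.318] [[430.3, 0.0, 280.3], [0.0, 430.3, 215.4], [0.0, 0.0, 1.0]]
tile [([344.5, 350.5, 24.4, 28.7], 0.61)]
box [([234.1, 197.6, 81.8, 93.3], 0.69)]
lid [([234.4, 178.7, 75.5, 45.7], 0.82)]
vase [([272.9, 274.1, 23.5, 45.9], 0.68)]
jar [([354.2, 251.2, 27.9, 41.9], 0.97)]
cup []
top [ 351.19149682  -13.37862491 1085.17338159] [-2.145, 2.096, -0.211] [[424.1, 0.0, 285.4], [0.0, 424.1, 206.3], [0.0, 0.0, 1.0]]
tile [([390.9, 249.2, 31.5, 23.4], 0.52)]
box [([214.8, 211.0, 68.3, 65.4], 0.79)]
lid [([214.2, 206.4, 51.8, 51.8], 0.77)]
vase [([306.4, 251.1, 22.3, 20.5], 0.72)]
jar [([332.3, 178.2, 23.8, 25.9], 0.85)]
cup [([397.4, 195.4, 31.8, 27.5], 0.63), ([214.1, 211.2, 62.4, 57.0], 0.3)]
{'t': 0.7, 'qpos': array([ 1.25998197e+00,  4.23068529e-01,  1.62991343e+00,  4.42622343e-07,
        1.08858455e+00, -1.89994683e-02]), 'qvel': array([ 0.00206328,  0.00146556, -0.00184363,  0.0003386 , -0.00078358,
       -0.00011836]), 'joint_torque': array([ 2.22201156e-04, -5.44426632e+01, -2.73997593e+01,  6.44551381e-02,
        1.69875612e-02, -5.79730499e-05]), 'ee_pos': array([179.77661531, 598.56871241, 222.68943867]), 'orientation': array([4.56756826e-01, 3.10820737e+00, 4.06077349e-05]), 'ft_force': array([-0.31408226, -0.63595081, -0.72624874]), 'moment': array([ 0.01857955,  0.01729472, -0.0195805 ]), 'grasp_force': 0.0, 'width': 87.8507933036896}
```

Rotation is a rotation vector.

```bash
python3 - <<'E'
s=open('h.py').read()
s=s.replace("d=cams.get_image(n)\n","d=dict(cams.get_image(n)); d['rotation']=cv2.Rodrigues(np.array(d['rotation'],float))[0]\n") 
open('h.py','w').write(s)
E
python3 - <<'E'
from h import *
a=cv2.imread('pics/side1.png');b=cv2.imread('pics/top1.png')
s=shot('side');t=shot('top')
print(s['rotation'].round(2),t['rotation'].round(2))
for n,u,v,z in(('tile',390.9,249.2,40),('box',214.8,211,135),('lid',214.2,206.4,137),('vase',306.4,251.1,60),('jar',332.3,178.2,50),('cup',397.4,195.4,40)): print(n,at_z(t,u,v,z).round())
for n,u,v,z in(('tile',344.5,350.5,40),('lid',234.4,178.7,137),('vase',272.9,274.1,50),('jar',354.2,251.2,37)): print(n,at_z(s,u,v,z).round())
cv2.imwrite('pics/c_top.png',cv2.resize(b[140:300,160:430],None,fx=2.96,fy=2.96,interpolation=cv2.INTER_CUBIC))
cv2.imwrite('pics/c_side.png',cv2.resize(a[110:390,150:450],None,fx=2.1,fy=2.1,interpolation=cv2.INTER_CUBIC))
E
```

```text
[[ 0.76 -0.48  0.45]
 [-0.65 -0.53  0.54]
 [-0.02 -0.7  -0.72]] [[ 0.02 -0.98  0.19]
 [-1.   -0.02 -0.  ]
 [ 0.01 -0.19 -0.98]]
tile [ 456. -277.   40.]
box [524. 146. 135.]
lid [534. 148. 137.]
vase [445. -68.  60.]
jar [ 631. -131.   50.]
cup [ 592. -297.   40.]
tile [ 451. -279.   40.]
lid [524. 137. 137.]
vase [459. -70.  50.]
jar [ 637. -133.   37.]
```

View pics/c_top.png

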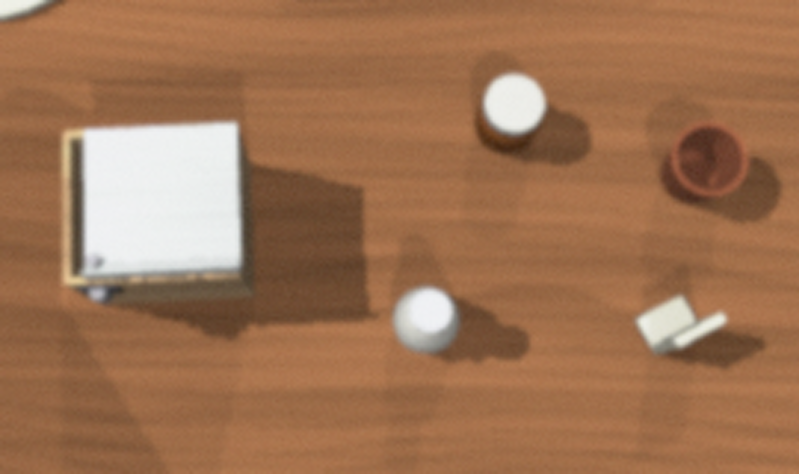

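View pics/c_side.png

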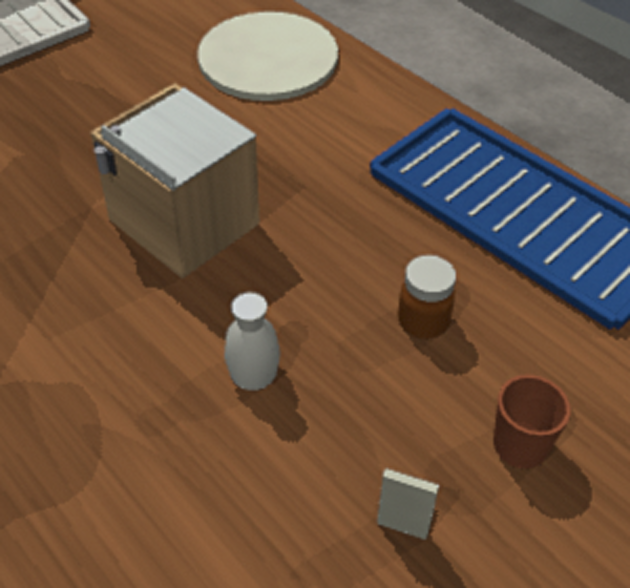

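Top crop: tile slab top edge runs (674,347)–(727,315), with the foot toward upper-left (+x,+y); the box is slightly rotated, its lid's lip at the bottom edge (front) and the pin at lower left (97,262). The side view agrees. Next I fit poses to masks.

```bash
cat > fit.py <<'E'
from h import *
from scipy.optimize import minimize
def cub(x0,x1,y0,y1,z0,z1): return np.array([[x,y,z] for x in(x0,x1) for y in(y0,y1) for z in(z0,z1)],float)
TILE=[cub(-4,4,-22.5,22.5,0,85),cub(-4,30,-22.5,22.5,0,8)]
BOX=[cub(-60,60,-67,67,0,135),np.vstack([cub(-60,60,-68,49,135,138),cub(-57,-54,-68,49,138,150)])]
def render(d,parts,p,S=4):
    c,s=np.cos(p[2]),np.sin(p[2]);R=np.array([[c,-s,0],[s,c,0],[0,0,1]])
    m=np.zeros((420*S,560*S),np.uint8)
    for q in parts:
        uv=proj(d,q@R.T+[p[0],p[1],0])
        h=cv2.convexHull(((uv+.5)*S*16).astype(np.int32))
        cv2.fillConvexPoly(m,h,255,shift=4)
    return cv2.resize(m,(560,420),interpolation=cv2.INTER_AREA)/255.
def cost(p,obs,parts):
    return sum(1-np.minimum(r:=render(d,parts,p),m).sum()/np.maximum(r,m).sum() for d,m in obs)
def fit(obs,parts,x,y,yaws):
    best=None
    for w in yaws:
        r=minimize(cost,[x,y,w],args=(obs,parts),method='Nelder-Mead',options=dict(initial_simplex=[[x,y,w],[x+8,y,w],[x,y+8,w],[x,y,w+.15]],xatol=.05,fatol=1e-5))
        if best is None or r.fun<best.fun:best=r
    return best
E
cat > r.py <<'E'
from fit import *
D={c:shot(c) for c in('side','top')}
for n,parts,x,y,yaws in(('tile',TILE,451,-279,(.3,.6,1.,1.4)),('box',BOX,524,146,(-.2,.05,.3))):
    obs=[]
    for c in D:
        r=cams.cut_out(c,n); print(n,c,[(round(k['p'],2),int(k['pixels'].sum())) for k in r][:3])
        if not r: continue
        m=r[0]['pixels'].astype(float)
        if n=='box':
            l=cams.cut_out(c,'lid'); 
            if l: m=np.maximum(m,l[0]['pixels'])
        obs.append((D[c],m))
        f=fit(obs[-1:],parts,x,y,yaws); print(c,f.x.round(3),round(f.fun,3))
    f=fit(obs,parts,x,y,yaws);print('both',f.x.round(3),round(f.fun,3))
    np.save(n+'.npy',f.x)
    for c in D:
        im=cv2.imread(f'pics/{c}1.png')
        r=(render(D[c],parts,f.x)>.5).astype(np.uint8)
        ctr,_=cv2.findContours(cv2.resize(r,None,fx=6,fy=6,interpolation=0),0,1)
        I=cv2.resize(im,None,fx=6,fy=6,interpolation=cv2.INTER_CUBIC);cv2.drawContours(I,ctr,-1,(0,0,255),1)
        v,u=[int(k.mean()*6) for k in np.nonzero(r)]
        hw=150 if n=='tile' else 330
        k=I[max(v-hw,0):v+hw,max(0,u-hw):u+hw];cv2.imwrite(f'pics/f_{n}_{c}.png',cv2.resize(k,(390,390)))
cv2.imwrite('pics/fit.png',cv2.resize(np.vstack([np.hstack([cv2.imread(f'pics/f_{n}_{c}.png') for c in('side','top')]) for n in('tile','box')]),(600,600)))
E
python3 r.py
```

```text
tile side [(0.78, 653)]
side [ 449.409 -277.642    0.531] 0.093
tile top [(0.65, 259)]
top [ 447.254 -277.166    0.457] 0.151
both [ 448.011 -277.535    0.476] 0.268
box side [(0.8, 5056)]
side [5.32361e+02 1.58069e+02 6.60000e-02] 0.017
box top [(0.62, 3753)]
top [5.30212e+02 1.57215e+02 7.40000e-02] 0.024
both [5.31205e+02 1.57347e+02 7.50000e-02] 0.047
```

View pics/fit.png

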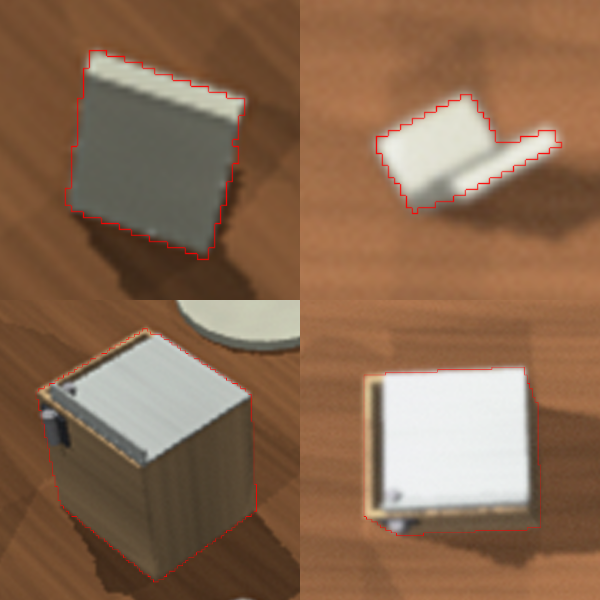

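>>> move_arm --steps '[[[-0.9, -0.77, 0], 0, 0], [[-0.9, -0.77, 0], 0, 0], [[-0.9, -0.77, 0], 0, 0], [[-0.9, -0.77, 0], 0, 0], [[-0.9, -0.77, 0], 0, 0], [[-0.9, -0.77, 0], 0, 0], [[-0.9, -0.77, 0], 0, 0], [[-0.9, -0.77, 0], 0, 0], [[-0.9, -0.77, 0], 0, 0], [[-0.9, -0.77, 0], 0, 0], [[-0.9, -0.77, 0], 0, 0], [[-0.9, -0.77, 0], 0, 0], [[-0.9, -0.77, 0], 0, 0], [[-0.9, -0.77, 0], 0, 0], [[-0.9, -0.77, 0], 0, 0], [[-0.9, -0.77, 0], 0, 0], [[-0.9, -0.77, 0], 0, 0], [[-0.9, -0.77, 0], 0, 0], [[-0.9, -0.77, 0], 0, 0], [[-0.9, -0.77, 0], 0, 0]]'

```text
t: 2.87
ee_pos: [500.7, 99.0, 222.9]
orientation: [0.457, 3.108, 0.0]
ft_force: [-0.3, -0.1, -0.2]
width: 87.9
grasp_force: 0.0
```

>>> move_arm --steps '[[[-0.15, -0.94, 0], 0, 0], [[-0.15, -0.94, 0], 0, 0], [[-0.15, -0.94, 0], 0, 0], [[-0.15, -0.94, 0], 0, 0], [[-0.15, -0.94, 0], 0, 0], [[-0.15, -0.94, 0], 0, 0], [[-0.15, -0.94, 0], 0, 0], [[-0.15, -0.94, 0], 0, 0], [[-0.15, -0.94, 0], 0, 0], [[-0.15, -0.94, 0], 0, 0], [[-0.15, -0.94, 0], 0, 0], [[-0.15, -0.94, 0], 0, 0], [[-0.15, -0.94, 0], 0, 0], [[-0.15, -0.94, 0], 0, 0], [[-0.15, -0.94, 0], 0, 0], [[-0.15, -0.94, 0], 0, 0], [[0, 0, 0], 1, 0], [[0, 0, 0], 1, 0], [[0, 0, 0], 1, 0], [[0, 0, 0], 1, 0]]'

```text
t: 4.53
ee_pos: [449.2, -277.3, 222.7]
orientation: [0.997, 2.979, 0.0]
ft_force: [0.8, -0.3, -0.3]
width: 88.4
grasp_force: 0.0
```

>>> move_arm --steps '[[[0, 0, 0], 1, 0], [[0, 0, 0], 1, 0], [[0, 0, 0], 1, 0], [[0, 0, 0], 1, 0], [[0, 0, 0], 1, 0], [[0, 0, 0], 1, 0], [[0, 0, 0], 1, 0], [[0, 0, 0], 1, 0], [[0, 0, 0], 1, 0], [[0, 0, 0], 1, 0], [[0, 0, 0], 1, 0], [[0, 0, 0], 1, 0], [[0, 0, 0], 1, 0], [[0, 0, 0], 1, 0], [[0, 0, 0], 1, 0], [[0, 0, 0], 1, 0], [[0, 0, 0], 1, 0], [[0, 0, 0], 1, 0], [[0, 0, 0], 1, 0], [[0, 0, 0], 1, 0]]'

```text
t: 6.2
ee_pos: [449.3, -277.0, 222.8]
orientation: [2.922, 1.152, 0.0]
ft_force: [-0.4, -1.7, 0.3]
width: 88.1
grasp_force: 0.0
```

>>> move_arm --steps '[[[0, 0, 0], 1, 0], [[0, 0, 0], 1, 0], [[0, 0, 0], 1, 0], [[0, 0, 0], 1, 0], [[0, 0, 0], 1, 0], [[0, 0, 0], 1, 0], [[0, 0, 0], 1, 0], [[0, 0, 0], 1, 0], [[0, 0, 0], 1, 0], [[0, 0, 0], 1, 0], [[0, 0, 0], 1, 0], [[0, 0, 0], 1, 0], [[0, 0, 0], 1, 0], [[0, 0, 0], 1, 0], [[0, 0, 0], 1, 0], [[0, 0, 0], 1, 0], [[0, 0, 0], 1, 0], [[0, 0, 0], 1, 0], [[0, 0, 0], 1, 0], [[0, 0, 0], 1, 0]]'

```text
t: 7.87
ee_pos: [449.3, -277.0, 222.8]
orientation: [-2.761, 1.498, -0.0]
ft_force: [-0.1, 0.0, 0.2]
width: 87.8
grasp_force: 0.0
```

>>> move_arm --steps '[[[0, 0, 0], 1, 0], [[0, 0, 1], 0, 0], [[0, 0, 1], 0, 0], [[0, 0, 1], 0, 0], [[0, 0, 1], 0, 0], [[0, 0, 1], 0, 0], [[0, 0, 1], 0, 0], [[0, 0, 0.6], 0, 0], [[0, 0, 0], 0, 0], [[0, 0, 0], 0, 0.6], [[0, 0, 0], 0, 0.75], [[0, 0, 0], 0, 0.75], [[0, 0, 0], 0, 0.75], [[0, 0, 0], 0, 0.75]]'

```text
t: 9.03
ee_pos: [449.9, -277.3, 58.7]
orientation: [2.697, -1.611, 0.003]
ft_force: [0.3, -0.5, -0.3]
width: 58.1
grasp_force: 0.0
```

Run:
```python
from h import *
o=ctrl.get_obs();print(o['ee_pos'],o['width'])
S=[]
for c in('side','top'):
    d=shot(c);u,v=proj(d,[449,-277,60]).astype(int);S.append(cv2.resize(d['image'][max(v-45,0):v+45,max(u-45,0):u+45,::-1],(390,390)))
cv2.imwrite('pics/g1.png',np.hstack(S))
```

```text
[ 449.88058175 -277.33863143   58.73253262] 58.09906091966199
```

View pics/g1.png

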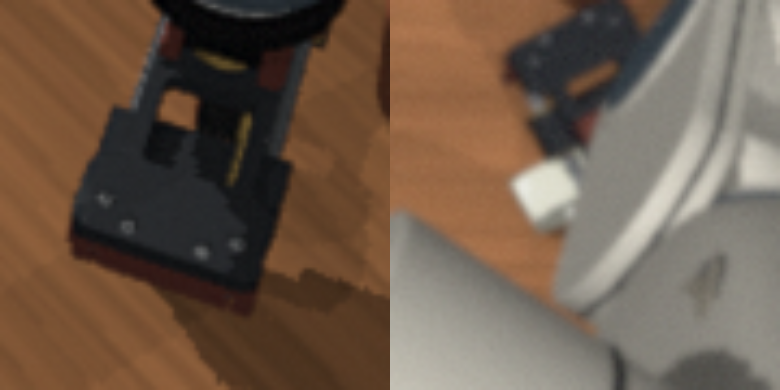

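The side view shows only the gripper body (hiding the fingers). In the top view, the tile's foot sticks out at (545,190), under the gripper as planned. I close the grip.

>>> move_arm --steps '[[[0, 0, 0], 0, 0.85], [[0, 0, 0], 0, 0.9], [[0, 0, 0], 0, 1], [[0, 0, 0], 0, 1], [[0, 0, 0], 0, 1], [[0, 0, 0], 0, 1], [[0, 0, 0], 0, 1], [[0, 0, 0], 0, 1], [[0, 0, 0], 0, 1], [[0, 0, 0], 0, 1], [[0, 0, 0], 0, 1], [[0, 0, 0], 0, 1]]'

```text
t: 10.13
ee_pos: [449.3, -277.0, 57.6]
orientation: [-2.697, 1.611, 0.0]
ft_force: [-0.4, -0.3, -0.3]
width: 7.9
grasp_force: 30.0
```

>>> move_arm --steps '[[[0, 0, -0.3], 0, 1], [[0, 0, -0.7], 0, 1], [[0, 0, -1], 0, 1], [[0, 0, -1], 0, 1], [[0, 0, -1], 0, 1], [[0, 0, -1], 0, 1], [[0, 0, -1], 0, 1], [[0, 0, -0.6], 0, 1], [[-0.5, -0.23, 0], 0, 1], [[-0.9, -0.42, 0], 0, 1], [[-0.9, -0.42, 0], 0, 1], [[-0.9, -0.42, 0], 0, 1], [[-0.9, -0.42, 0], 0, 1], [[-0.9, -0.42, 0], 0, 1], [[-0.9, -0.42, 0], 0, 1], [[-0.9, -0.42, 0], 0, 1], [[-0.9, -0.42, 0], 0, 1], [[-0.9, -0.42, 0], 0, 1], [[-0.9, -0.42, 0], 0, 1], [[-0.9, -0.42, 0], 0, 1]]'

```text
t: 11.8
ee_pos: [429.7, -5.5, 221.5]
orientation: [-2.693, 1.566, 0.022]
ft_force: [-0.6, 0.1, -0.7]
width: 8.1
grasp_force: 30.0
```

>>> move_arm --steps '[[[-0.9, -0.42, 0], 0, 1], [[-0.9, -0.42, 0], 0, 1], [[-0.9, -0.42, 0], 0, 1], [[-0.9, -0.42, 0], 0, 1], [[-0.56, -0.26, 0], 0, 1], [[0, 0, 0], -1, 1], [[0, 0, 0], -1, 1], [[0, 0, 0], -1, 1], [[0, 0, 0], -1, 1], [[0, 0, 0], -1, 1], [[0, 0, 0], -1, 1], [[0, 0, 0], -1, 1], [[0, 0, 0], -1, 1], [[0, 0, 0], -1, 1], [[0, 0, 0], -1, 1], [[0, 0, 0], -1, 1], [[0, 0, 0], -1, 1], [[0, 0, 0], -1, 1], [[0, 0, 0], -1, 1], [[0, 0, 0], 0, 1]]'

```text
t: 13.47
ee_pos: [419.1, 61.6, 223.7]
orientation: [-3.019, -0.338, -0.026]
ft_force: [-0.2, -0.4, -0.8]
width: 7.7
grasp_force: 30.0
```

```bash
cat > st.py <<'E'
from fit import *
B=np.load('box.npy')
def state():
    o=ctrl.get_obs();r=o['orientation'];a=2*np.arctan2(r[1],r[0])-np.pi/2
    a=(a+np.pi)%(2*np.pi)-np.pi
    return o,a
def tobox(p):
    c,s=np.cos(B[2]),np.sin(B[2]);d=np.array(p[:2])-B[:2];return np.array([c*d[0]+s*d[1],-s*d[0]+c*d[1]])
E
python3 - <<'E'
from st import *
o,a=state();print(o['t'],o['ee_pos'],a,o['ft_force'],tobox(o['ee_pos']))
Z=o['ee_pos'][2]-57.6
S=[]
for c in('side','top'):
    d=shot(c,c+'2.png')
    r=cams.cut_out(c,'tile');print(c,[(round(k['p'],2),np.round(k['rect'],1)) for k in r])
    P=[q+[0,0,Z] for q in TILE]
    m=render(d,P,[o['ee_pos'][0],o['ee_pos'][1],a+np.pi])>.5
    ctr,_=cv2.findContours(cv2.resize(m.astype(np.uint8),None,fx=4,fy=4,interpolation=0),0,1)
    I=cv2.resize(d['image'][:,:,::-1],None,fx=4,fy=4,interpolation=cv2.INTER_CUBIC);cv2.drawContours(I,ctr,-1,(0,0,255),1)
    u,v=(proj(d,[480,140,170])*4).astype(int)
    S.append(cv2.resize(I[max(v-260,0):v+260,max(u-260,0):u+260],(400,400)))
cv2.imwrite('pics/g2.png',np.hstack(S))
E
```

```text
13.4667 [419.07805584  61.58614146 223.68052623] -1.3475379942304029 [-0.16595217 -0.39828793 -0.82796027] [-119.01364475  -87.05413502]
side [(0.98, array([205.6, 195.4,  25.9,  34.7])), (0.72, array([354.1, 250.2,  25.2,  37.9]))]
top [(0.69, array([308.4, 250.3,  13.1,  16.7]))]
```

View pics/g2.png

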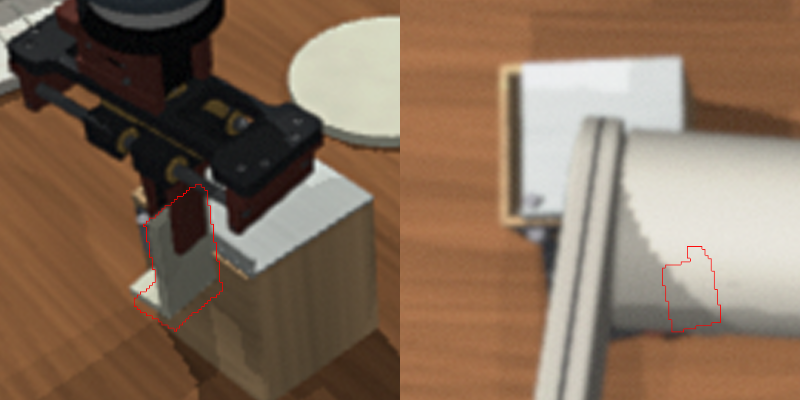

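The side view shows the tile in hand in front of the box, foot toward the pin, offset from my outline: the arm may not have settled. I re-read the state.

Run:
```python
from st import *
o,a=state();print(o['t'],o['ee_pos'],o['orientation'],a,o['ft_force'],tobox(o['ee_pos']),o['qpos'],o['qvel'])
```

```text
13.6667 [419.12206135  61.44631765 223.69132481] [-3.02028391 -0.33069984 -0.02607475] -1.3526792744348466 [-0.38089788  0.00928256 -0.61662147] [-118.98028275  -87.19687309] [0.04135403 0.11400496 2.06366435 0.12736887 0.95758907 1.32099694] [-1.69363826e-03  2.23982657e-03  5.28395877e-05  8.65530503e-04
  3.54376766e-04 -9.97108699e-03]
```

The arm is tilted about 6° because q6 hit its upper limit on the transit (q4 = 0.127). Commands are relative, so the tilt persists. Saturating q6 at the opposite limit should push q4 back, so I turn there.

>>> move_arm --steps '[[[0, 0, 0], -1, 1], [[0, 0, 0], -1, 1], [[0, 0, 0], -1, 1], [[0, 0, 0], -1, 1], [[0, 0, 0], -1, 1], [[0, 0, 0], -1, 1], [[0, 0, 0], -1, 1], [[0, 0, 0], -1, 1], [[0, 0, 0], -1, 1], [[0, 0, 0], -1, 1], [[0, 0, 0], -1, 1], [[0, 0, 0], -1, 1], [[0, 0, 0], -1, 1], [[0, 0, 0], -1, 1], [[0, 0, 0], -1, 1], [[0, 0, 0], -1, 1], [[0, 0, 0], -1, 1], [[0, 0, 0], -1, 1], [[0, 0, 0], -1, 1], [[0, 0, 0], -1, 1]]'

```text
t: 15.33
ee_pos: [419.1, 61.4, 223.7]
orientation: [-1.708, -2.57, -0.139]
ft_force: [1.0, 0.3, -0.4]
width: 8.2
grasp_force: 30.0
```

>>> move_arm --steps '[[[0, 0, 0], -1, 1], [[0, 0, 0], -1, 1], [[0, 0, 0], -1, 1], [[0, 0, 0], -1, 1], [[0, 0, 0], -1, 1], [[0, 0, 0], -1, 1], [[0, 0, 0], -1, 1], [[0, 0, 0], -1, 1], [[0, 0, 0], -1, 1], [[0, 0, 0], -1, 1], [[0, 0, 0], -1, 1], [[0, 0, 0], -1, 1], [[0, 0, 0], -1, 1], [[0, 0, 0], -1, 1], [[0, 0, 0], -1, 1], [[0, 0, 0], -1, 1], [[0, 0, 0], -1, 1], [[0, 0, 0], -1, 1], [[0, 0, 0], -1, 1], [[0, 0, 0], -1, 1]]'

```text
t: 17.0
ee_pos: [419.1, 61.4, 223.7]
orientation: [-0.875, 2.977, 0.153]
ft_force: [0.1, -0.3, -1.2]
width: 7.7
grasp_force: 30.0
```

>>> move_arm --steps '[[[0, 0, 0], -1, 1], [[0, 0, 0], -1, 1], [[0, 0, 0], -1, 1], [[0, 0, 0], -1, 1], [[0, 0, 0], -1, 1]]'

```text
t: 17.42
ee_pos: [418.3, 71.6, 224.9]
orientation: [-1.472, 2.721, 0.111]
ft_force: [0.4, -0.2, -0.6]
width: 7.7
grasp_force: 30.0
```

```bash
cat >> st.py <<'E'
def rep():
    o,a=state();R=cv2.Rodrigues(o['orientation'])[0]
    print('t',o['t'],'p',o['ee_pos'].round(1),'zax',R[:,2].round(4),'yaw y',np.arctan2(R[1,1],R[0,1]).round(4),'F',o['ft_force'].round(2),'box',tobox(o['ee_pos']).round(1),'q',o['qpos'].round(3),'w',round(o['width'],1))
E
python3 -c "
from st import *
rep()"
```

```text
t 17.4167 p [418.3  71.6 224.9] zax [ 0.0064  0.0851 -0.9963] yaw y 2.5638 F [ 0.39 -0.18 -0.64] box [-119.   -77.1] q [ 0.08   0.112  2.061  0.103  0.958 -2.542] w 7.7
```

>>> move_arm --steps '[[[0, 0, 0], -1, 1], [[0, 0, 0], -1, 1], [[0, 0, 0], 0, 1]]'

```text
t: 17.67
ee_pos: [413.8, 102.8, 227.6]
orientation: [-1.671, 2.622, 0.037]
ft_force: [-0.3, 0.5, -0.9]
width: 7.7
grasp_force: 30.0
```

```bash
python3 -c "
from st import *
rep()"
```

```text
t 17.6667 p [413.8 102.8 227.6] zax [ 0.0144  0.0377 -0.9992] yaw y 2.7059 F [-0.29  0.47 -0.95] box [-121.1  -45.6] q [ 0.191  0.108  2.056  0.042  0.957 -2.539] w 7.7
```

>>> move_arm --steps '[[[0, 0, 0], 1, 1], [[0, 0, 0], 1, 1], [[0, 0, 0], 1, 1], [[0, 0, 0], 1, 1], [[0, 0, 0], 1, 1], [[0, 0, 0], 1, 1], [[0, 0, 0], 1, 1], [[0.53, -0.89, 0], 0.2, 1], [[0.53, -0.89, 0], 0.2, 1], [[0.53, -0.89, 0], 0.2, 1], [[0.53, -0.89, 0], 0.2, 1], [[0.53, -0.89, 0], 0.2, 1], [[0.53, -0.89, 0], 0, 1], [[0.53, -0.89, 0], 0, 1], [[0.53, -0.89, 0], 0, 1], [[0.53, -0.89, 0], 0, 1], [[0.53, -0.89, 0], 0, 1], [[0.53, -0.89, 0], 0, 1]]'

```text
t: 19.17
ee_pos: [390.9, -184.2, 216.2]
orientation: [-0.667, 3.047, 0.054]
ft_force: [0.4, -0.0, -0.9]
width: 8.2
grasp_force: 30.0
```

```bash
python3 -c "
from st import *
rep()"
```

```text
t 19.1667 p [ 390.9 -184.2  216.2] zax [ 0.0141  0.0382 -0.9992] yaw y 2.0021 F [ 0.36 -0.04 -0.88] box [-165.6 -330. ] q [-0.497  0.147  2.041  0.049  0.96  -2.527] w 8.2
```

>>> move_arm --steps '[[[0, 0, 0], -1, 1], [[0, 0, 0], -0.85, 1], [[0, 0, 0], 0, 1]]'

```text
t: 19.42
ee_pos: [401.8, -160.2, 216.5]
orientation: [0.873, -3.014, -0.002]
ft_force: [0.5, 0.4, -0.2]
width: 8.1
grasp_force: 30.0
```

```bash
python3 -c "
from st import *
rep()"
```

```text
t 19.4167 p [ 401.8 -160.2  216.5] zax [-0.0036 -0.     -1.    ] yaw y 2.1344 F [ 0.53  0.45 -0.2 ] box [-153.  -306.9] q [-4.060e-01  1.470e-01  2.040e+00 -2.000e-03  9.580e-01 -2.539e+00] w 8.1
```

>>> move_arm --steps '[[[0, 0, 0], 1, 1], [[0, 0, 0], 1, 1], [[0, 0, 0], 1, 1], [[0, 0, 0], 1, 1], [[0, 0, 0], 1, 1], [[0, 0, 0], 1, 1], [[0, 0, 0], 1, 1], [[0, 0, 0], 1, 1], [[0, 0, 0], 1, 1], [[0, 0, 0], 1, 1], [[0, 0, 0], 1, 1], [[0, 0, 0], 1, 1], [[0, 0, 0], 1, 1], [[0, 0, 0], 1, 1], [[0, 0, 0], 1, 1], [[0, 0, 0], 1, 1], [[0, 0, 0], 1, 1], [[0, 0, 0], 1, 1], [[0, 0, 0], 1, 1], [[0, 0, 0], 1, 1]]'

```text
t: 21.08
ee_pos: [401.4, -160.4, 216.6]
orientation: [-1.756, -2.602, 0.002]
ft_force: [0.1, 0.6, -0.6]
width: 8.2
grasp_force: 30.0
```

>>> move_arm --steps '[[[0, 0, 0], 1, 1], [[0, 0, 0], 1, 1], [[0, 0, 0], 1, 1], [[0, 0, 0], 1, 1], [[0, 0, 0], 1, 1], [[0, 0, 0], 1, 1], [[0, 0, 0], 1, 1], [[0, 0, 0], 1, 1], [[0, 0, 0], 1, 1], [[0, 0, 0], 1, 1], [[0, 0, 0], 1, 1], [[0, 0, 0], 1, 1], [[0, 0, 0], 1, 1], [[0, 0, 0], 1, 1], [[0, 0, 0], 1, 1], [[0, 0, 0], 1, 1], [[0, 0, 0], 1, 1], [[0, 0, 0], 1, 1], [[0, 0, 0], 1, 1], [[0, 0, 0], 1, 1]]'

```text
t: 22.75
ee_pos: [401.4, -160.4, 216.6]
orientation: [-3.124, -0.328, 0.005]
ft_force: [0.7, 0.1, -0.3]
width: 7.9
grasp_force: 30.0
```

```bash
cat >> st.py <<'E'
def world(b):
    c,s=np.cos(B[2]),np.sin(B[2]);return np.array([B[0]+c*b[0]-s*b[1],B[1]+s*b[0]+c*b[1]])
def units(w,a=None):
    o,a0=state();a=a0 if a is None else a
    d=np.array(w[:2])-o['ee_pos'][:2]
    return np.array([-np.sin(a)*d[0]+np.cos(a)*d[1],np.cos(a)*d[0]+np.sin(a)*d[1]])/25
E
python3 -c "
from st import *
rep();w=world((-105.3,-23));print(w,units(w))"
```

```text
t 22.75 p [ 401.4 -160.4  216.6] zax [-3.3e-03  5.0e-04 -1.0e+00] yaw y -1.3618 F [ 0.67  0.09 -0.28] box [-153.3 -307.1] q [-4.07e-01  1.46e-01  2.04e+00 -1.00e-03  9.58e-01  9.55e-01] w 7.9
[427.93411383 126.4904287 ] [  3.41765139 -11.00667555]
```

>>> move_arm --steps '[[[0.14, -0.46, 0], 0, 1], [[0.28, -0.92, 0], 0, 1], [[0.28, -0.92, 0], 0, 1], [[0.28, -0.92, 0], 0, 1], [[0.28, -0.92, 0], 0, 1], [[0.28, -0.92, 0], 0, 1], [[0.28, -0.92, 0], 0, 1], [[0.28, -0.92, 0], 0, 1], [[0.28, -0.92, 0], 0, 1], [[0.28, -0.92, 0], 0, 1], [[0.28, -0.92, 0], 0, 1], [[0.28, -0.92, 0], 0, 1], [[0.14, -0.46, 0], 0, 1], [[0, 0, 0.4], 0.5, 1], [[0, 0, 0.44], 0, 1], [[0, 0, 0], 0, 1], [[0, 0, 0], 0, 1]]'

```text
t: 24.17
ee_pos: [424.1, 127.0, 195.1]
orientation: [-3.13, -0.268, 0.008]
ft_force: [0.0, -0.4, -0.7]
width: 8.1
grasp_force: 30.0
```

```bash
cat > see.py <<'E'
from st import *
import sys
rep()
o,a=state();S=[]
for c in('side','top'):
    d=shot(c,f'{c}{sys.argv[1]}.png')
    P=[q+[0,0,o['ee_pos'][2]-57.6] for q in TILE]
    m=render(d,P,[o['ee_pos'][0],o['ee_pos'][1],a+np.pi])>.5
    ctr,_=cv2.findContours(cv2.resize(m.astype(np.uint8),None,fx=6,fy=6,interpolation=0),0,1)
    I=cv2.resize(d['image'][:,:,::-1],None,fx=6,fy=6,interpolation=cv2.INTER_CUBIC);cv2.drawContours(I,ctr,-1,(0,0,255),1)
    u,v=(proj(d,[500,140,150])*6).astype(int)
    S.append(cv2.resize(I[max(v-390,0):v+390,max(u-390,0):u+390],(400,400)))
cv2.imwrite(f'pics/v{sys.argv[1]}.png',np.hstack(S))
E
python3 see.py 3
```

```text
t 24.1667 p [424.1 127.  195.1] zax [-5.1e-03 -3.0e-04 -1.0e+00] yaw y -1.3999 F [ 0.03 -0.41 -0.72] box [-109.1  -22.2] q [2.630e-01 1.970e-01 2.038e+00 1.000e-03 9.120e-01 1.663e+00] w 8.1
```

View pics/v3.png

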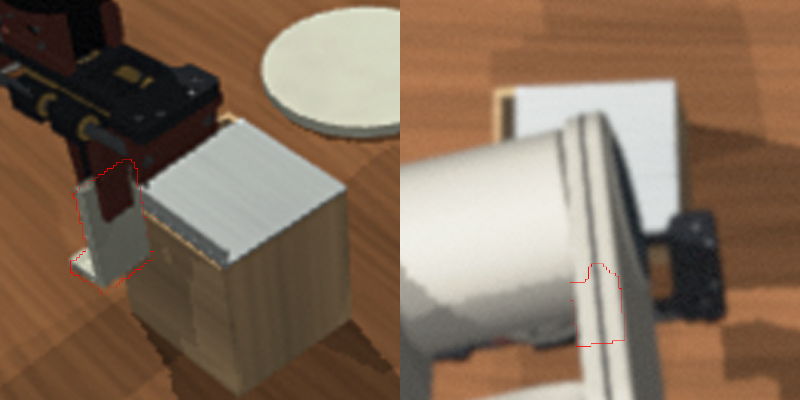

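The side view shows the tile level and matching the predicted outline at (75–150,160–285), in front of the lip. I approach slowly, then start the arc about the pin.

>>> move_arm --steps '[[[0.25, 0.024, 0], 0, 1], [[0.25, 0.024, 0], 0, 1], [[0.25, 0.024, 0], 0, 1], [[0.25, 0.024, 0], 0, 1], [[0.04, 0.004, 0], 0, 1], [[0.04, 0.004, 0], 0, 1], [[0.04, 0.004, 0], 0, 1], [[0.04, 0.004, 0], 0, 1], [[0.055, 0.024, 0], -0.25, 1], [[0.055, 0.024, 0], -0.25, 1], [[0.11, 0.048, 0], -0.5, 1], [[0.11, 0.048, 0], -0.5, 1], [[0.11, 0.048, 0], -0.5, 1], [[0.11, 0.048, 0], -0.5, 1]]'

```text
t: 25.43
ee_pos: [468.3, 127.2, 195.2]
orientation: [-3.081, -0.615, 0.006]
ft_force: [-1.7, -1.3, -1.3]
width: 7.7
grasp_force: 30.0
```

```bash
python3 see.py 4
```

```text
t 25.4333 p [468.3 127.2 195.2] zax [-4.e-03 -5.e-04 -1.e+00] yaw y -1.1769 F [-1.7  -1.27 -1.25] box [-65.  -25.4] q [2.400e-01 2.580e-01 1.953e+00 1.000e-03 9.340e-01 1.417e+00] w 7.7
```

View pics/v4.png

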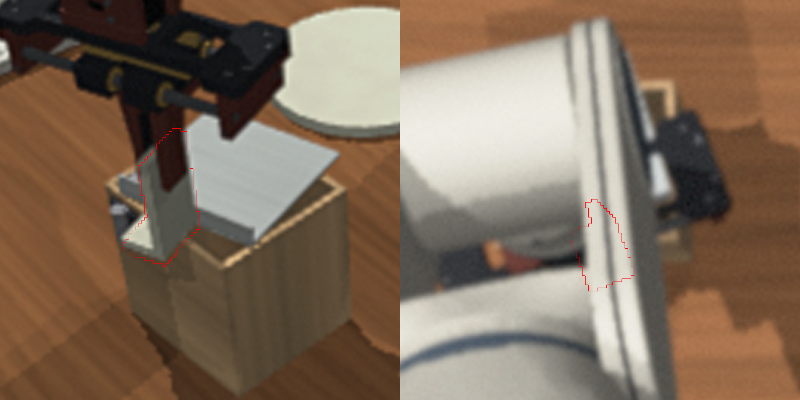

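The side view shows the lid swinging open about 0.25 rad against the tile's slab edge, with the tile still upright. I continue the arc.

>>> move_arm --steps '[[[0.11, 0.048, 0], -0.5, 1], [[0.11, 0.048, 0], -0.5, 1], [[0.11, 0.048, 0], -0.5, 1], [[0.11, 0.048, 0], -0.5, 1], [[0.11, 0.048, 0], -0.5, 1], [[0.11, 0.048, 0], -0.5, 1], [[0.11, 0.048, 0], -0.5, 1], [[0.11, 0.048, 0], -0.5, 1], [[0.11, 0.048, 0], -0.5, 1], [[0.11, 0.048, 0], -0.5, 1], [[0.11, 0.048, 0], -0.5, 1], [[0.11, 0.048, 0], -0.5, 1], [[0.11, 0.048, 0], -0.5, 1], [[0.11, 0.048, 0], -0.5, 1], [[0.11, 0.048, 0], -0.5, 1], [[0.11, 0.048, 0], -0.5, 1], [[0.11, 0.048, 0], -0.5, 1], [[0.11, 0.048, 0], -0.5, 1], [[0.11, 0.048, 0], -0.5, 1], [[0.11, 0.048, 0], -0.5, 1]]'

```text
t: 27.2
ee_pos: [521.6, 149.3, 194.9]
orientation: [-2.533, -1.856, 0.007]
ft_force: [-2.6, -2.5, 0.3]
width: 8.0
grasp_force: 30.0
```

>>> move_arm --steps '[[[0.11, 0.048, 0], -0.5, 1], [[0.11, 0.048, 0], -0.5, 1], [[0.11, 0.048, 0], -0.5, 1], [[0.11, 0.048, 0], -0.5, 1], [[0.11, 0.048, 0], -0.5, 1], [[0.11, 0.048, 0], -0.5, 1], [[0.11, 0.048, 0], -0.5, 1], [[0.11, 0.048, 0], -0.5, 1], [[0.11, 0.048, 0], -0.5, 1], [[0.11, 0.048, 0], -0.5, 1], [[0.11, 0.048, 0], -0.5, 1], [[0.11, 0.048, 0], -0.5, 1], [[0.11, 0.048, 0], -0.5, 1], [[0, 0, 0], 0, 1]]'

```text
t: 28.37
ee_pos: [538.8, 184.0, 194.8]
orientation: [-1.912, -2.49, 0.005]
ft_force: [-1.3, -2.9, -0.8]
width: 7.8
grasp_force: 30.0
```

```bash
python3 see.py 5
```

```text
t 28.3667 p [538.8 184.  194.8] zax [-0.0039 -0.0012 -1.    ] yaw y 0.2609 F [-1.26 -2.92 -0.77] box [ 9.6 26. ] q [0.308 0.378 1.774 0.    0.993 0.047] w 7.8
```

View pics/v5.png

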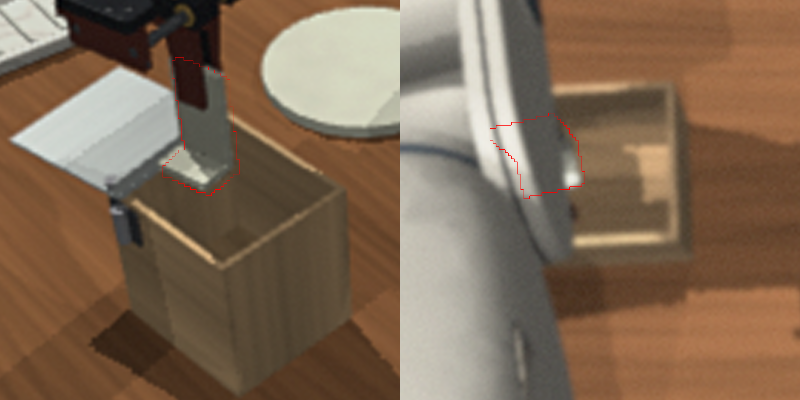

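The lid is open at about 1.65 rad, held by the tile's slab edge. The tile is inside the mouth's outline at (165–237,60–190), and the floor is visible. I estimate the board height from the interior corners before feeling for it.

Run:
```python
from st import *
S=[]
for c,ctr0,hw in(('side',(10,-20),(29,43)),('top',(10,-30),(29,43))):
    d=shot(c); b=world(ctr0);u,v=proj(d,[b[0],b[1],75]).astype(int)
    K=7
    I=cv2.resize(d['image'][v-hw[1]:v+hw[1],u-hw[0]:u+hw[0],::-1],None,fx=K,fy=K,interpolation=cv2.INTER_CUBIC)
    I=cv2.convertScaleAbs(I,alpha=1.5)
    for cor in((55,-62),(-55,-62),(55,62),(55,-20),(0,-62)):
        w=world(cor)
        for h,col in((18,(0,0,255)),(32,(0,255,0)),(46,(255,0,0)),(135,(255,255,0))):
            q=proj(d,[w[0],w[1],h]);q=((q-[u-hw[0],v-hw[1]]+.5)*K).astype(int);cv2.circle(I,tuple(int(k) for k in q),2,col,-1)
    S.append(cv2.resize(I,(399,592)))
cv2.imwrite('pics/board.png',np.hstack(S))
```

```text
(no output)
```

View pics/board.png

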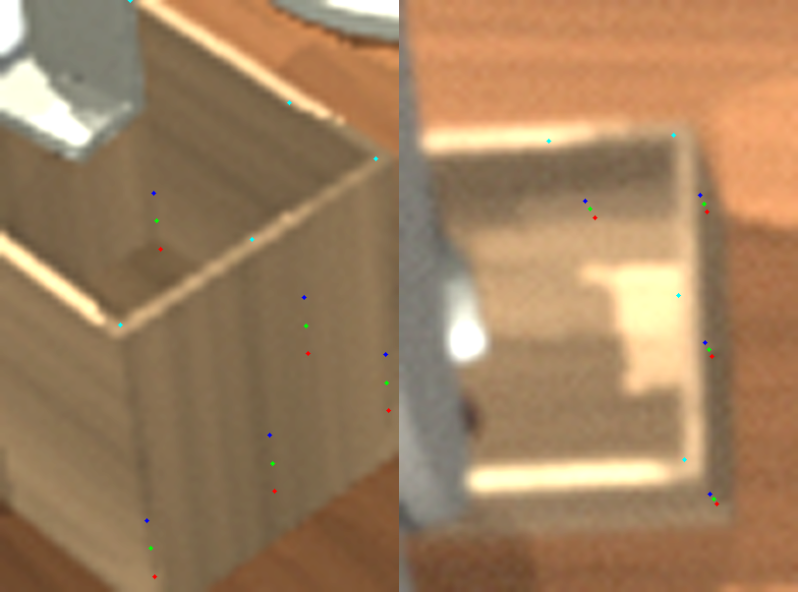

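In the side view the floor's back-left corner is at about (150,243), just above the h = 18 dot at (160,249). The top view agrees, so the board is about 20 mm up. I lower to well above that and check.

>>> move_arm --steps '[[[0, 0, 0.1], 0, 1], [[0, 0, 0.2], 0, 1], [[0, 0, 0.3], 0, 1], [[0, 0, 0.3], 0, 1], [[0, 0, 0.3], 0, 1], [[0, 0, 0.3], 0, 1], [[0, 0, 0.3], 0, 1], [[0, 0, 0.3], 0, 1], [[0, 0, 0.3], 0, 1], [[0, 0, 0.3], 0, 1], [[0, 0, 0.2], 0, 1], [[0, 0, 0.1], 0, 1], [[0, 0, 0], 0, 1]]'

```text
t: 29.65
ee_pos: [538.4, 183.9, 119.2]
orientation: [-1.913, -2.488, 0.005]
ft_force: [0.1, -2.5, -3.0]
width: 7.5
grasp_force: 30.0
```

>>> move_arm --steps '[[[0, 0, 0.1], 0, 1], [[0, 0, 0.1], 0, 1], [[0, 0, 0.1], 0, 1], [[0, 0, 0.1], 0, 1], [[0, 0, 0.1], 0, 1], [[0, 0, 0.1], 0, 1], [[0, 0, 0.1], 0, 1], [[0, 0, 0], 0, 1], [[0, 0, 0], 0, 1]]'

```text
t: 30.4
ee_pos: [538.6, 184.0, 102.2]
orientation: [-1.914, -2.488, 0.004]
ft_force: [0.6, -1.7, -2.5]
width: 8.1
grasp_force: 30.8
```

>>> move_arm --steps '[[[0, 0, 0.06], 0, 1], [[0, 0, 0.06], 0, 1], [[0, 0, 0.06], 0, 1], [[0, 0, 0.06], 0, 1], [[0, 0, 0.06], 0, 1], [[0, 0, 0.06], 0, 1], [[0, 0, 0], 0, 1], [[0, 0, 0], 0, 1]]'

```text
t: 31.07
ee_pos: [538.7, 184.1, 93.4]
orientation: [-1.914, -2.488, 0.004]
ft_force: [0.1, -1.2, -1.9]
width: 7.9
grasp_force: 30.7
```

Run:
```python
from st import *
rep()
d=shot('side','side6.png');t=shot('top')
for c in('side',): print([(round(k['p'],2),np.round(k['rect'],1)) for k in cams.cut_out(c,'lid')],[(round(k['p'],2),np.round(k['rect'],1)) for k in cams.cut_out(c,'tile')])
b=world((0,10));u,v=proj(d,[b[0],b[1],110]).astype(int)
cv2.imwrite('pics/v6.png',cv2.resize(d['image'][v-55:v+55,u-65:u+65,::-1],(650,550),interpolation=cv2.INTER_CUBIC))
```

```text
t 31.0667 p [538.7 184.1  93.4] zax [-3.7e-03 -4.0e-04 -1.0e+00] yaw y 0.2595 F [ 0.12 -1.2  -1.94] box [ 9.5 26.1] q [3.080e-01 5.230e-01 1.831e+00 1.000e-03 7.910e-01 4.800e-02] w 7.9
[(0.58, array([187.5, 160.6,  32.6,  35.3]))] [(0.81, array([228.6, 184.8,  18.4,  25. ]))]
```

View pics/v6.png

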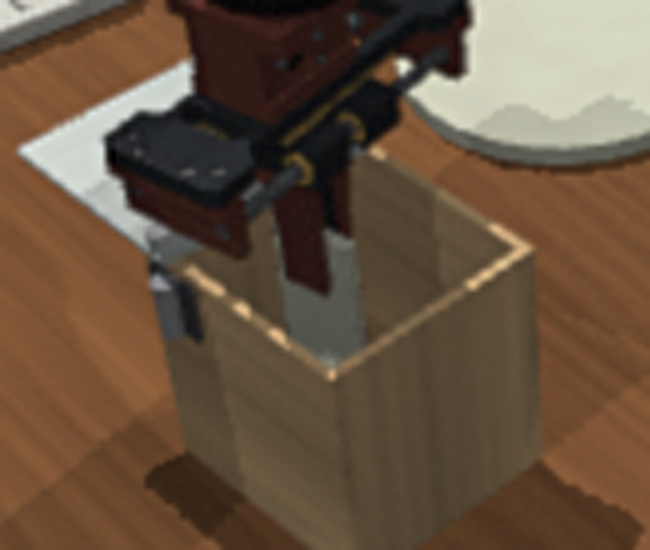

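The view shows the tile inside the box, top below the rim, and the lid resting on the fingers, with the gripper body above the lip. I feel downwards from here.

>>> move_arm --steps '[[[0, 0, 0.06], 0, 1], [[0, 0, 0.06], 0, 1], [[0, 0, 0.06], 0, 1], [[0, 0, 0.06], 0, 1], [[0, 0, 0], 0, 1], [[0, 0, 0], 0, 1]]'

```text
t: 31.77
ee_pos: [538.6, 184.1, 87.4]
orientation: [-1.914, -2.488, 0.004]
ft_force: [1.6, -1.0, -1.1]
width: 7.6
grasp_force: 30.7
```

Bottom is at 29.8. Now 1.5 mm steps.

>>> move_arm --steps '[[[0, 0, 0.04], 0, 1], [[0, 0, 0.04], 0, 1], [[0, 0, 0], 0, 1], [[0, 0, 0], 0, 1]]'

```text
t: 32.1
ee_pos: [538.7, 184.1, 85.5]
orientation: [-1.914, -2.488, 0.004]
ft_force: [-0.7, -2.3, -0.9]
width: 7.8
grasp_force: 30.8
```

>>> move_arm --steps '[[[0, 0, 0.03], 0, 1], [[0, 0, 0.03], 0, 1], [[0, 0, 0], 0, 1], [[0, 0, 0], 0, 1]]'

```text
t: 32.43
ee_pos: [538.7, 184.1, 84.0]
orientation: [-1.914, -2.488, 0.004]
ft_force: [0.0, -0.4, 0.6]
width: 7.7
grasp_force: 30.9
```

>>> move_arm --steps '[[[0, 0, 0.02], 0, 1], [[0, 0, 0.02], 0, 1], [[0, 0, 0], 0, 1], [[0, 0, 0], 0, 1]]'

```text
t: 32.77
ee_pos: [538.7, 184.1, 83.0]
orientation: [-1.914, -2.488, 0.004]
ft_force: [0.9, -0.9, -0.6]
width: 7.9
grasp_force: 30.9
```

Only noise so far.

>>> move_arm --steps '[[[0, 0, 0.03], 0, 1], [[0, 0, 0.03], 0, 1], [[0, 0, 0], 0, 1], [[0, 0, 0], 0, 1]]'

```text
t: 33.1
ee_pos: [538.8, 184.2, 81.8]
orientation: [-1.914, -2.488, 0.003]
ft_force: [-0.9, -1.1, 4.9]
width: 7.9
grasp_force: 31.0
```

>>> move_arm --steps '[[[0, 0, -0.03], 0, 1], [[0, 0, 0], 0, 1], [[0, 0, 0], 0, 1]]'

```text
t: 33.35
ee_pos: [538.7, 184.1, 82.3]
orientation: [-1.914, -2.488, 0.003]
ft_force: [-0.5, -1.1, 2.6]
width: 7.6
grasp_force: 31.1
```

Run:
```python
from st import *
F=[]
for i in range(6): cams.get_image('top');F.append(ctrl.get_obs()['ft_force'])
print(np.round(F,2),np.mean(F,0));rep()
```

```text
[[-0.33 -0.7   3.12]
 [-0.91 -1.09  2.13]
 [-0.19 -1.92  2.7 ]
 [-0.21 -1.8   2.85]
 [-0.48 -1.53  2.85]
 [-0.43 -1.32  1.56]] [-0.42574656 -1.39607956  2.53732646]
t 33.65 p [538.7 184.1  82.3] zax [-3.4e-03 -3.0e-04 -1.0e+00] yaw y 0.2595 F [-0.43 -1.32  1.56] box [ 9.5 26.1] q [3.080e-01 5.410e-01 1.835e+00 1.000e-03 7.690e-01 4.800e-02] w 8.0
```

>>> move_arm --steps '[[[0, 0, -0.015], 0, 1], [[0, 0, 0], 0, 1], [[0, 0, 0], 0, 0.88], [[0, 0, 0], 0, 0.84], [[0, 0, 0], 0, 0.8], [[0, 0, 0], 0, 0.76], [[0, 0, 0], 0, 0.76], [[0, 0, 0], 0, 0.76], [[0, 0, 0], 0, 0.76], [[0, 0, 0], 0, 0.76]]'

```text
t: 34.48
ee_pos: [538.6, 184.1, 82.6]
orientation: [-1.914, -2.488, 0.004]
ft_force: [-1.4, -1.8, -0.6]
width: 21.1
grasp_force: 0.8
```

>>> move_arm --steps '[[[0, 0, -0.05], 0, 0.76], [[0, 0, -0.1], 0, 0.76], [[0, 0, -0.2], 0, 0.76], [[0, 0, -0.3], 0, 0.76], [[0, 0, -0.4], 0, 0.76], [[0, 0, -0.6], 0, 0.76], [[0, 0, -0.8], 0, 0.76], [[0, 0, -1], 0, 0.76], [[0, 0, -1], 0, 0.76], [[0, 0, -1], 0, 0.76], [[0, 0, -0.8], 0, 0.76], [[0, 0, -0.5], 0, 0.76], [[0, 0, 0], 0, 0.76], [[0, 0, 0], 0, 0.76], [[0, 0, 0], 0, 0.76], [[0, 0, 0], 0, 0.76]]'

```text
t: 35.82
ee_pos: [538.6, 184.0, 250.4]
orientation: [-1.913, -2.487, 0.006]
ft_force: [0.4, 0.5, 0.4]
width: 21.0
grasp_force: 0.0
```

Run:
```python
from st import *
rep()
L=[cub(-57,60,-68,49,135,138)]
for c in('side','top'):
    d=shot(c)
    for n in('lid','tile','vase','jar','cup'):
        r=cams.cut_out(c,n);print(c,n,[(round(k['p'],2),np.round(k['rect'],1).tolist()) for k in r][:2])
    r=cams.cut_out(c,'lid')
    if r:
        m=render(d,[np.vstack([L[0],cub(-57,-54,-68,49,138,150)])],B)>.5;k=r[0]['pixels'];print('shut-lid: seen inside model',round((k&m).sum()/k.sum(),2),'model seen',round((k&m).sum()/m.sum(),2))
```

```text
t 35.8167 p [538.6 184.  250.4] zax [-5.2e-03 -8.0e-04 -1.0e+00] yaw y 0.2595 F [0.39 0.48 0.42] box [ 9.4 26. ] q [3.080e-01 3.120e-01 1.727e+00 1.000e-03 1.107e+00 4.800e-02] w 21.0
side lid [(0.91, [234.2, 176.6, 75.3, 46.9])]
side tile []
side vase [(0.61, [272.6, 272.8, 26.5, 43.6])]
side jar [(0.9, [354.1, 250.7, 27.5, 39.0])]
side cup [(0.75, [404.0, 308.9, 38.8, 42.4])]
shut-lid: seen inside model 0.99 model seen 0.96
top lid [(0.93, [220.1, 208.5, 44.3, 52.0])]
top tile []
top vase [(0.6, [308.1, 251.4, 24.1, 23.2])]
top jar [(0.55, [330.9, 179.3, 23.5, 24.3])]
top cup [(0.58, [398.0, 195.9, 34.4, 21.3])]
shut-lid: seen inside model 0.99 model seen 0.77
```

The lid is shut, the tile is inside, the pots haven't moved, and the arm is clear.

```bash
python3 -c "
from workcell import ctrl
print(ctrl.close_job())"
```

```text
the job is handed in; nothing more can be done
None
```

The job is handed in at about 36 s: I set the tile on the board by feel and released it, and the cover sprang shut. The other pots have not moved, but the standing tile can't be seen under the shut cover.

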